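# Power up the test bench in sequence

## Task

Switch on the three grey power boxes on the bench by pressing the black key on top of each one lightly and fully home with the fingertips: the large box first, then the small one, and the medium-sized one last. Leave the boxes standing where they are, without lifting or shoving them, and leave the meter, the spool and the bin alone.

Things in the scene. Friction and masses are not known exactly. Their poses are not given: they have to be found in the camera images.
- box_large: The large one of three loose grey painted metal power boxes on rubber feet, 140 (own x) x 95 (y) x 60 (z) mm, about 0.9 kg, with a flat lid with dark vent slots towards its -x end. Origin at the centre of its underside, z up. Its key is in the lid 40 mm from the box centre towards +x (30 mm from that end), on the centre line y = 0.
- key_large_top (a point): Centre of the upper face of the large box's key: a round black rubber cap of 30 mm diameter in a thin steel collar (38 mm across, 3 mm high). The point rides with the cap, which stands 22 mm above the lid when fully out and 14 mm when fully home; the cap is cushioned on its key by a spring and also gives about 0.5 mm per N under the finger (up to 10 mm) and springs back; z is the cap's axis.
- key_large (a joint): Travel of the large box's key in m: 0 fully out, 0.008 fully home; grows as it is pushed down. At the start 0 to 0.0015. It resists with a steady 3 N of friction plus 8 N per m/s, has no spring and stays where it is left, so it cannot be pushed back out; a solid stop at the end. So a push of 3 N starts it moving and one of 6 N certainly has it home; only the cushioned cap softens the stop.
- box_medium: The medium one of three loose grey painted metal power boxes on rubber feet, 110 (own x) x 74 (y) x 44 (z) mm, about 0.65 kg, with a flat lid with dark vent slots towards its -x end. Origin at the centre of its underside, z up. Its key is in the lid 25 mm from the box centre towards +x (30 mm from that end), on the centre line y = 0.
- key_medium_top (a point): Centre of the upper face of the medium box's key: a round black rubber cap of 30 mm diameter in a thin steel collar (38 mm across, 3 mm high). The point rides with the cap, which stands 22 mm above the lid when fully out and 14 mm when fully home; the cap is cushioned on its key by a spring and also gives about 0.5 mm per N under the finger (up to 10 mm) and springs back; z is the cap's axis.
- key_medium (a joint): Travel of the medium box's key in m: 0 fully out, 0.008 fully home; grows as it is pushed down. At the start 0 to 0.0015. It resists with a steady 3 N of friction plus 8 N per m/s, has no spring and stays where it is left, so it cannot be pushed back out; a solid stop at the end. So a push of 3 N starts it moving and one of 6 N certainly has it home; only the cushioned cap softens the stop.
- box_small: The small one of three loose grey painted metal power boxes on rubber feet, 84 (own x) x 56 (y) x 30 (z) mm, about 0.4 kg, with a flat lid with dark vent slots towards its -x end. Origin at the centre of its underside, z up. Its key is in the lid 12 mm from the box centre towards +x (30 mm from that end), on the centre line y = 0.
- key_small_top (a point): Centre of the upper face of the small box's key: a round black rubber cap of 30 mm diameter in a thin steel collar (38 mm across, 3 mm high). The point rides with the cap, which stands 22 mm above the lid when fully out and 14 mm when fully home; the cap is cushioned on its key by a spring and also gives about 0.5 mm per N under the finger (up to 10 mm) and springs back; z is the cap's axis.
- key_small (a joint): Travel of the small box's key in m: 0 fully out, 0.008 fully home; grows as it is pushed down. At the start 0 to 0.0015. It resists with a steady 3 N of friction plus 8 N per m/s, has no spring and stays where it is left, so it cannot be pushed back out; a solid stop at the end. So a push of 3 N starts it moving and one of 6 N certainly has it home; only the cushioned cap softens the stop.
- meter: Bystander: orange hand-held test meter lying flat, 150 x 75 x 34 mm (43 mm with its dial), loose, origin at the centre of its underside.
- spool: Bystander: white and steel wire spool standing on its flange, 60 mm diameter, 50 mm high, loose, origin at the centre of its underside.
- bin: Bystander: empty blue plastic parts bin, open on top, 100 x 150 x 55 mm, loose, origin at the centre of its underside.
There are look-alikes about, which are no part of the job. Leave any purple look-alike of the box_small alone. What is shaped like the box_large but orange is not meant.

How it is judged:
On the way, in this order (a step that is already met when the one before it is completed fails the run):
1. the key of the large box is pressed home by the fingers (value of joint key_large above 0.0065 m and contact force between the fingers and box_large above 0.3 N), for 0.02 s.
2. the key of the small box is pressed home by the fingers (value of joint key_small above 0.0065 m and contact force between the fingers and box_small above 0.3 N), for 0.02 s.
3. the key of the medium box is pressed home by the fingers (value of joint key_medium above 0.0065 m and contact force between the fingers and box_medium above 0.3 N), for 0.02 s.
At the end, for the whole second after the job is handed in: All three keys are in (more than 6.5 of their 8 mm), and each box stands upright and at rest within 20 mm of where it started, as do the meter, the spool and the bin (value of joint each of key_large, key_medium, key_small above 0.0065 m and distance of each of box_large, box_medium, box_small, meter, spool, bin from where it was at the start of the episode below 0.02 m and angle between each of box_large, box_medium, box_small's own z axis and vertical below 0.1 rad and linear speed of each of box_large, box_medium, box_small below 0.02 m/s); the robot touches nothing.
It fails at once if a key is pushed in (over 3.5 mm) before its turn: the small box's before the large box's is home, or the medium box's before the small box's is home ((value of joint key_small above 0.0035 m and not (value of joint key_large above 0.0065 m)) or (value of joint key_medium above 0.0035 m and not (value of joint key_small above 0.0065 m))).
It fails at once if a box is lifted (8 mm) or tipped (0.15 rad) (height (world z) of any of box_large, box_medium, box_small above 0.008 m or angle between any of box_large, box_medium, box_small's own z axis and vertical above 0.15 rad).
It fails at once if a box is shoved more than 20 mm (distance of any of box_large, box_medium, box_small from where it was at the start of the episode above 0.02 m).
It fails at once if a box or its key is pressed harder than 25 N (contact force between any of the arm, the fingers and box_large above 25 N or contact force between any of the arm, the fingers and box_medium above 25 N or contact force between any of the arm, the fingers and box_small above 25 N).
It fails at once if the meter, spool or bin is moved more than 20 mm (distance of any of meter, spool, bin from where it was at the start of the episode above 0.02 m).
It also fails if it takes over 48 s, if anything falls off the work surface, if the arm or the gripper's body presses on something with over 40 N, if the wrist force passes 120 N, or if a joint passes its speed limit or range.

## Robot

A 6-joint arm with a two-finger parallel gripper is mounted at the origin on the work surface. World frame = base frame: x ahead of the robot, y to its left, z up, the work surface at z = 0. Lengths are in m, angles in rad, forces in N, time in s.
With the tool pointing down it reaches from about 0.35 to 0.775 m from the base axis. Payload 5.5 kg.
Tool frame: the origin (TCP) lies on the centre line of the jaws, within the pads' length; the fingertips stand 11 mm ahead of it and the grasp point (between the pads) lies 8 mm behind it; z points along the fingers, y is the line along which they close (so a half turn about z gives the same grasp; the last joint's range is limited). The gripper opens to 85 mm and grips with 20 to 120 N. Pads are 22 mm wide; open, the fingers measure 114 mm over their backs; the gripper's body (76 mm by 85 mm) begins 54 mm behind the grasp point. The pads swing forward as they close: fully open they stand 13 mm farther back than shut.
Start: joints at [-1.437, 0.313, 0.046, 1.304, 0, 1.431], TCP at [0.155, -0.554, 0.242] pointing down, gripper open.
Joint ranges: [-2.76, 2.76], [-0.86, 1.69], [-1.03, 1.26], [-2.2, 2.34], [-1.47, 1.5], [-3.14, 3.14]. Speed limits (rad/s): [2.57, 2.57, 3.14, 3.14, 3.14, 3.14].

## Interface

Orientations are given as a unit quaternion [w, x, y, z].
In Python, from workcell import env, viewer, order, models gives the robot as it stands.
- The arm moves only by the tool drive_tool, never from a script. Its argument "series" is a list that holds one entry, the list of rows, each a list of 6 numbers: the shift along the tool's x, y, z each as a share of 120 mm, from -1 to 1, then the turn, a rotation vector about the tool's x, y, z each as a share of 180 degrees, from -1 to 1. A call has 1 to 20 rows; each row shifts and turns the commanded pose from where the row before left it, along the tool's axes as they then stand; what a row does not reach is not made up. A row lasts 1/8 s, in which the tool goes at most 62.5 mm and 10.7 degrees, less where a joint would pass 70% of its speed; a pose out of reach is approached as far as the arm can. A call with a number of a shift or a turn outside -1 to 1 is refused whole. A call with a gripper value outside its range is refused whole. "jaw" is the opening, from -1 (shut) to 1 (fully open), set as the call begins (left out, the last holds). The fingers move at their own pace and stop on an object; "grip_force" is the grip in N (left out, the last holds). Time passes only in rows, so rows that do not move let the fingers close. It gives the time, the measured TCP pose, the force, the opening and the grip force at its end, in the units of the state.
- env.get_state(): the state, without advancing time (a new reading comes with each control period).
- viewer.read_camera(name): name is "side" or "top"; returns the picture (420x560x3 uint8, red, green, blue); there is no depth.
- viewer.camera_info(name): a dict with "intrinsics" (3x3 intrinsics, pixels), "R" (3x3) and "t" (3): a world point X has camera coordinates R X + t. Camera axes: x right, y down, z forward; pixel columns grow to the right and rows downward; lengths in m; the calibration is good to about 2 mm. A picture is of the moment at which its call begins. camera_info takes no time and is no camera call.
- order.hand_in(): hands the job in; it is judged then, once.
Trained networks look in the newest picture that a camera, given by its name, has taken for a name from the list of things; names that differ only in an ending like _2 or _b are one class to them, and where a whole thing is asked for, a point or a joint stands for the part that bears it (a point fixed in the world has none). Each returns a list of dicts, best first, with "score" (0 to 1); they miss things now and then, are a little off and sometimes report something else, mostly with a low value. They report only what shows in the picture. A call takes as long as a camera call. They do not tell look-alikes from the thing itself.
- models.silhouettes(label, camera): "region" (420x560 bool, what is visible of it) and "location" ([column, row] in pixels, amid what is visible of it).
The state is a dict: "clock": time; "joint_pos": joint angles; "qvel": joint speeds; "tau": joint torques, N m; "tcp_pos": TCP position; "orientation": TCP orientation; "wrist_force": force on the tool from outside, world axes, zero at the start; "ft_torque": the same for the moment, N m; "finger_gap": finger opening in m; "grip_force": force on a finger pad.
Only numpy, scipy, OpenCV 4.12 (cv2) and the standard library are available. Lean on these libraries where they do the work, as an engineer would, in place of code of your own. Each camera call takes 0.05 s, during which the arm holds its last target. There are 200 camera calls.

## Working session

There is one attempt and no reset: what is moved stays moved. The work goes in short steps, Python scripts to look and compute and a tool call to move; the robot and the scene stay as the last step left them, time stands still between calls to the robot, and variables do not carry over. Pictures are saved under pics/ and viewed, at most 10 in all, crops included, and the job is handed in when it is done.

Besides the shell and the picture viewer there is one more tool, called after "Emit:" as a command line: name --argument value ..., lists and objects as JSON in quotes. drive_tool: Moves the arm, as the interface text tells. Its arguments: {"type":"object","properties":{"series":{"type":"array"},"jaw":{"type":"number"},"grip_force":{"type":"number"}},"required":["series"]}

```bash
mkdir -p pics; python3 - <<'E'
from workcell import env, viewer, order, models
import cv2,numpy as np
for n in ("top","side"):
    im=viewer.read_camera(n); cv2.imwrite(f"pics/{n}0.png",im[:,:,::-1])
    c=viewer.camera_info(n); print(n,np.round(c["intrinsics"],1).tolist(),np.round(c["R"],4).tolist(),np.round(c["t"],4).tolist())
    for l in ("box_large","box_small","box_medium"):
        for d in models.silhouettes(l,n): print(n,l,round(d["score"],2),np.round(d["location"]),d["region"].sum())
s=env.get_state(); print(s)
E
```

```text
top [[546.6, 0.0, 281.0], [0.0, 546.6, 221.3], [0.0, 0.0, 1.0]] [[-0.0166, -0.9998, -0.0121], [-0.9899, 0.0181, -0.1404], [0.1405, 0.0096, -0.99]] [0.0015, 0.5686, 1.7176]
top box_large 0.75 [390. 168.] 1411
top box_large 0.58 [287. 237.] 1355
top box_large 0.21 [140. 286.] 359
top box_small 0.97 [337. 227.] 455
top box_small 0.8 [341. 266.] 460
top box_small 0.58 [335. 176.] 472
top box_small 0.49 [410. 235.] 1160
top box_medium 0.69 [210. 231.] 865
side [[487.8, 0.0, 281.8], [0.0, 487.8, 211.3], [0.0, 0.0, 1.0]] [[-0.9831, -0.1828, 0.0015], [-0.1253, 0.6678, -0.7337], [0.1332, -0.7215, -0.6795]] [0.5518, 0.1294, 1.622]
side box_large 0.95 [294. 219.] 1322
side box_large 0.82 [252. 154.] 977
side box_small 0.87 [290. 189.] 290
side box_small 0.74 [251. 184.] 358
side box_small 0.7 [326. 190.] 342
side box_medium 0.89 [276. 274.] 985
side box_medium 0.29 [284. 214.] 41
{'clock': 0.4, 'joint_pos': array([-1.43659643e+00,  3.13332876e-01,  4.59186581e-02,  1.30360328e+00,
       -1.77636965e-05,  1.43121671e+00]), 'qvel': array([-0.00166744, -0.00037643,  0.00236008, -0.00132729,  0.00046518,
       -0.00062639]), 'tau': array([-1.40483829e-03, -4.79894185e+01,  2.98392838e+01,  5.02505005e-03,
       -8.68765437e-05, -9.41164927e-06]), 'tcp_pos': array([ 0.15545448, -0.55353729,  0.24217324]), 'orientation': array([-1.10609839e-04,  9.90645213e-01,  1.36462633e-01, -8.58435469e-06]), 'wrist_force': array([-0.60507534,  0.954815  , -0.15368175]), 'ft_torque': array([ 0.00176934, -0.009274  ,  0.04191469]), 'grip_force': 0.0, 'finger_gap': 0.08554068075427801}
```

View pics/top0.png

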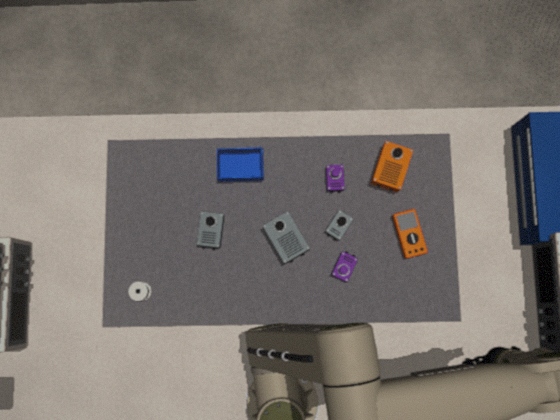

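View pics/side0.png

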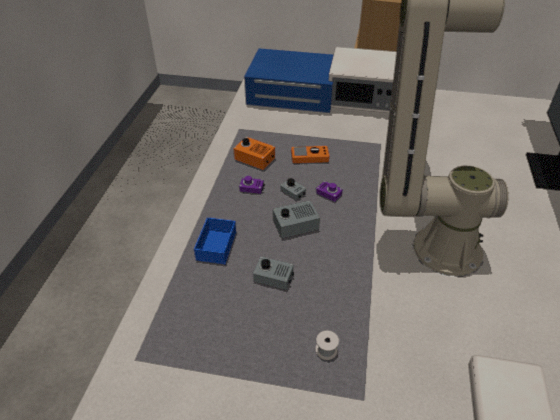

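The grey boxes in top view are the large one at (286,238) with its key near (280,226), the small one at (339,225) with key (342,221), and the medium one at (210,230) with key (210,221). Things that could be confused with them are the orange large box (393,166), the meter (410,235), and the purple small boxes (335,178) and (344,267). I choose the grey ones, and next measure the key caps and check them in one crop.

```bash
cat > h.py <<'E'
import cv2,numpy as np
from workcell import viewer
def ray(cam,px,z):
    c=viewer.camera_info(cam);R=np.array(c["R"]);t=np.array(c["t"])
    d=R.T@np.linalg.solve(c["intrinsics"],[px[0],px[1],1]);o=-R.T@t
    return o+d*(z-o[2])/d[2]
def proj(cam,X):
    c=viewer.camera_info(cam);p=np.array(c["intrinsics"])@(np.array(c["R"])@X+c["t"]);return p[:2]/p[2]
def blob(im,s,r=8):
    g=im.max(2).astype(float);x,y=s
    w=g[y-r:y+r+1,x-r:x+r+1];m=(w<45).astype(np.uint8)
    n,l,st,ce=cv2.connectedComponentsWithStats(m)
    i=1+min(range(n-1),key=lambda k:np.hypot(*(ce[k+1]-r))-0.05*st[k+1,4])
    return ce[i]+[x-r,y-r],st[i]
def tri(a,b):
    A=[];B=[]
    for cam,px in (("top",a),("side",b)):
        c=viewer.camera_info(cam);P=np.array(c["intrinsics"])@np.c_[c["R"],c["t"]]
        for i in (0,1): A.append(px[i]*P[2,:3]-P[i,:3]);B.append(P[i,3]-px[i]*P[2,3])
    return np.linalg.lstsq(np.array(A),np.array(B),rcond=None)[0]
E
python3 - <<'E'
from h import *
T=cv2.imread("pics/top0.png");S=cv2.imread("pics/side0.png")
for n,a,b,z in (("L",(280,226),(285,213),.082),("S",(342,221),(291,182),.052),("M",(210,221),(266,265),.066)):
    pa,sa=blob(T,a);pb,sb=blob(S,b)
    print(n,pa.round(1),sa[2:],pb.round(1),sb[2:],"top",ray("top",pa,z-.004).round(4),"side",ray("side",pb,z-.006).round(4),"tri",tri(pa,pb).round(4))
a=cv2.resize(T[190:280,190:370],None,fx=4,fy=4,interpolation=cv2.INTER_CUBIC)
cv2.imwrite("pics/crop1.png",a)
E
```

```text
L [279.1 225.2] [ 7  7 40] [285.  212.5] [ 7  8 52] top [ 0.5509 -0.0025  0.078 ] side [ 0.5506 -0.001   0.076 ] tri [ 0.5511 -0.0025  0.0746]
S [341.3 221. ] [ 7  7 43] [290.6 182. ] [ 6  7 40] top [ 0.5647 -0.2011  0.048 ] side [ 0.5653 -0.2001  0.046 ] tri [ 0.5653 -0.2014  0.0449]
M [209.8 220.7] [ 7  8 43] [265.5 263.9] [ 8 10 69] top [0.5713 0.2178 0.062 ] side [0.5712 0.2212 0.06  ] tri [0.5719 0.2185 0.0568]
```

View pics/crop1.png

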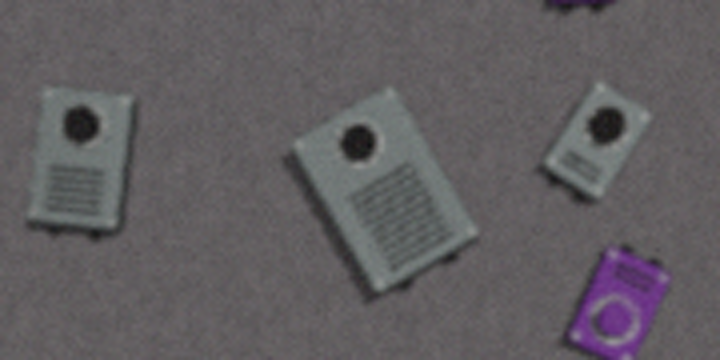

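The crop shows all three grey boxes with vent slots and a black cap at the expected end, and the cap heights agree with the given sizes. Keys: L (0.551,-0.002), S (0.565,-0.201), M (0.5715,0.219). First I shut the jaws and turn the tool so its x = world +y and its y = world +x.

Emit:
drive_tool --series '[[[0,0,0,0,0,-0.0516],[0,0,0,0,0,-0.0516],[0,0,0,0,0,-0.0516],[0,0,0,0,0,-0.0516],[0,0,0,0,0,-0.0516],[0,0,0,0,0,-0.0516],[0,0,0,0,0,-0.0516],[0,0,0,0,0,-0.0516],[0,0,0,0,0,0]]]' --jaw -1

```text
clock: 1.52
tcp_pos: [0.1555, -0.5536, 0.2423]
orientation: [0.0, 0.708, 0.706, -0.0]
wrist_force: [0.1, -0.7, -0.5]
finger_gap: 0.0001
grip_force: 0.0
```

Emit:
drive_tool --series '[[[0.255,0.183,0,0,0,0],[0.255,0.183,0,0,0,0],[0.255,0.183,0,0,0,0],[0.255,0.183,0,0,0,0],[0.255,0.183,0,0,0,0],[0.255,0.183,0,0,0,0],[0.255,0.183,0,0,0,0],[0.255,0.183,0,0,0,0],[0.255,0.183,0,0,0,0],[0.255,0.183,0,0,0,0],[0.255,0.183,0,0,0,0],[0.255,0.183,0,0,0,0],[0.255,0.183,0,0,0,0],[0.255,0.183,0,0,0,0],[0.255,0.183,0,0,0,0],[0.255,0.183,0,0,0,0],[0.255,0.183,0,0,0,0],[0.255,0.183,0,0,0,0],[0,0,0,0,0,0],[0,0,0,0,0,0]]]'

```text
clock: 4.03
tcp_pos: [0.5504, -0.003, 0.2421]
orientation: [-0.0, 0.708, 0.707, -0.0]
wrist_force: [-0.1, 0.0, 0.1]
finger_gap: -0.0002
grip_force: 0.0
```

Emit:
drive_tool --series '[[[0,0,0.15,0,0,0],[0,0,0.15,0,0,0],[0,0,0.15,0,0,0],[0,0,0.15,0,0,0],[0,0,0.15,0,0,0],[0,0,0.15,0,0,0],[0,0,0.15,0,0,0],[0,0,0.07,0,0,0],[0,0,0.03,0,0,0],[0,0,0.02,0,0,0],[0,0,0.02,0,0,0],[0,0,0.02,0,0,0],[0,0,0,0,0,0],[0,0,0,0,0,0]]]'

```text
clock: 5.78
tcp_pos: [0.5509, -0.0028, 0.0972]
orientation: [0.0, 0.707, 0.707, 0.0]
wrist_force: [0.8, -0.4, -1.5]
finger_gap: 0.0001
grip_force: 0.0
```

```bash
python3 - <<'E'
from h import *
a=[viewer.read_camera(n)[:,:,::-1] for n in("top","side")]
c=[cv2.resize(i[y-35:y+35,x-35:x+35],None,fx=5.5,fy=5.5,interpolation=cv2.INTER_CUBIC) for i,(x,y) in zip(a,((280,226),(285,213)))]
cv2.imwrite("pics/c2.png",np.hstack(c))
E
```

```text
(no output)
```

View pics/c2.png

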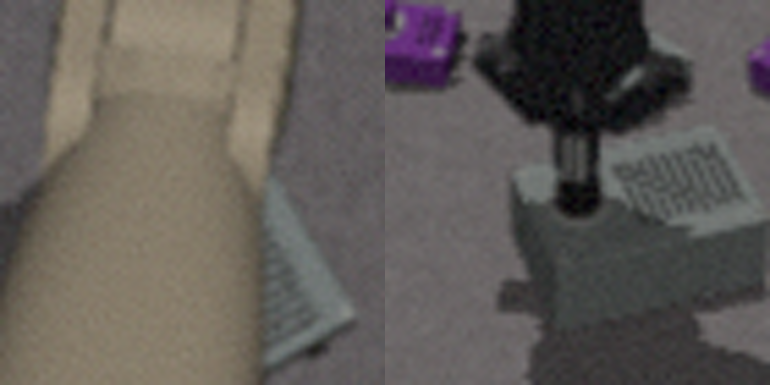

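The side view shows the shut fingertips centred right above the black cap of the large box, just short of contact. I press in small steps.

Emit:
drive_tool --series '[[[0,0,0.01,0,0,0],[0,0,0.01,0,0,0],[0,0,0.01,0,0,0],[0,0,0.01,0,0,0],[0,0,0.01,0,0,0],[0,0,0.01,0,0,0],[0,0,0,0,0,0],[0,0,0,0,0,0]]]'

```text
clock: 6.88
tcp_pos: [0.5509, -0.0029, 0.09]
orientation: [0.0, 0.707, 0.707, -0.0]
wrist_force: [-1.3, -0.1, 3.3]
finger_gap: 0.0002
grip_force: 1.3
```

Emit:
drive_tool --series '[[[0,0,0.01,0,0,0],[0,0,0.01,0,0,0],[0,0,0.01,0,0,0],[0,0,0.01,0,0,0],[0,0,0.01,0,0,0],[0,0,0.01,0,0,0],[0,0,0,0,0,0],[0,0,0,0,0,0]]]'

```text
clock: 7.88
tcp_pos: [0.5509, -0.0029, 0.0828]
orientation: [0.0, 0.707, 0.707, 0.0]
wrist_force: [-1.4, 0.9, 4.8]
finger_gap: -0.0
grip_force: 2.2
```

Emit:
drive_tool --series '[[[0,0,0.01,0,0,0],[0,0,0.01,0,0,0],[0,0,0,0,0,0],[0,0,0,0,0,0]]]'

```text
clock: 8.38
tcp_pos: [0.5509, -0.0029, 0.0809]
orientation: [0.0, 0.707, 0.707, 0.0]
wrist_force: [-3.7, -0.3, 8.3]
finger_gap: 0.0002
grip_force: 4.1
```

Emit:
drive_tool --series '[[[0,0,-0.08,0,0,0],[0,0,-0.17,0,0,0],[0,0,-0.2,0,0,0],[0,0,-0.2,0,0,0],[-0.207,0.015,0,0,0,0],[-0.207,0.015,0,0,0,0],[-0.207,0.015,0,0,0,0],[-0.207,0.015,0,0,0,0],[-0.207,0.015,0,0,0,0],[-0.207,0.015,0,0,0,0],[-0.207,0.015,0,0,0,0],[-0.207,0.015,0,0,0,0],[0,0,0,0,0,0],[0,0,0.15,0,0,0],[0,0,0.15,0,0,0],[0,0,0.15,0,0,0],[0,0,0.15,0,0,0],[0,0,0.1,0,0,0],[0,0,0,0,0,0],[0,0,0,0,0,0]]]'

```text
clock: 10.88
tcp_pos: [0.5656, -0.2017, 0.0749]
orientation: [0.0, 0.707, 0.707, 0.0]
wrist_force: [0.1, 0.2, 1.5]
finger_gap: 0.0
grip_force: 0.0
```

```bash
python3 - <<'E'
from h import *
i=viewer.read_camera("side")[:,:,::-1]
cv2.imwrite("pics/c3.png",cv2.resize(i[150:250,220:340],None,fx=5.5,fy=5.5,interpolation=cv2.INTER_CUBIC))
E
```

```text
(no output)
```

View pics/c3.png

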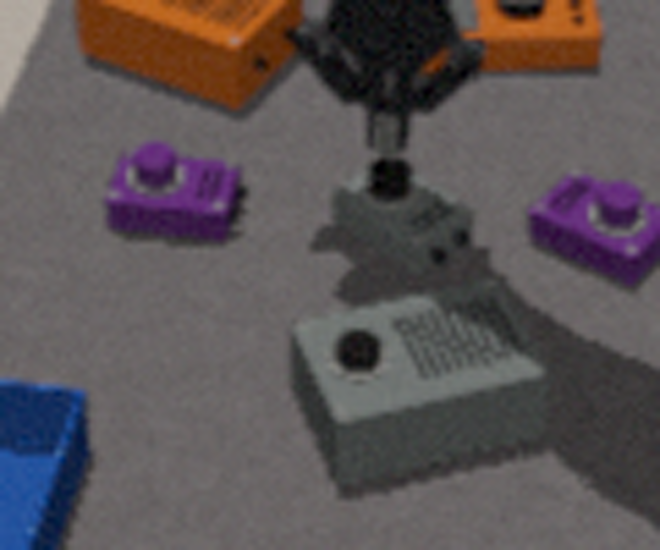

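The fingertips are centred above the small grey key (crop 390,175), and the large key now sits visibly low (crop 358,350). I press the small key.

Emit:
drive_tool --series '[[[0,0,0.04,0,0,0],[0,0,0.04,0,0,0],[0,0,0.01,0,0,0],[0,0,0.01,0,0,0],[0,0,0.01,0,0,0],[0,0,0.01,0,0,0],[0,0,0.01,0,0,0],[0,0,0.01,0,0,0],[0,0,0.01,0,0,0],[0,0,0.01,0,0,0],[0,0,0.01,0,0,0],[0,0,0.01,0,0,0],[0,0,0.01,0,0,0],[0,0,0.01,0,0,0],[0,0,0,0,0,0],[0,0,0,0,0,0]]]'

```text
clock: 12.92
tcp_pos: [0.5652, -0.2016, 0.051]
orientation: [0.0, 0.707, 0.707, -0.0]
wrist_force: [-3.1, 1.5, 8.0]
finger_gap: -0.0001
grip_force: 4.0
```

Emit:
drive_tool --series '[[[0,0,-0.08,0,0,0],[0,0,-0.2,0,0,0],[0,0,-0.25,0,0,0],[0,0,-0.25,0,0,0],[0,0,-0.12,0,0,0],[0.292,0.0044,0,0,0,0],[0.292,0.0044,0,0,0,0],[0.292,0.0044,0,0,0,0],[0.292,0.0044,0,0,0,0],[0.292,0.0044,0,0,0,0],[0.292,0.0044,0,0,0,0],[0.292,0.0044,0,0,0,0],[0.292,0.0044,0,0,0,0],[0.292,0.0044,0,0,0,0],[0.292,0.0044,0,0,0,0],[0.292,0.0044,0,0,0,0],[0.292,0.0044,0,0,0,0],[0,0,0.2,0,0,0],[0,0,0.2,0,0,0],[0,0,0,0,0,0]]]'

```text
clock: 15.42
tcp_pos: [0.5697, 0.2186, 0.1076]
orientation: [-0.001, 0.707, 0.707, -0.002]
wrist_force: [0.6, 0.3, 0.9]
finger_gap: -0.0003
grip_force: 0.0
```

```bash
python3 - <<'E'
from h import *
from workcell import env
i=viewer.read_camera("side")[:,:,::-1]
print(env.get_state()["tcp_pos"])
cv2.imwrite("pics/c4.png",cv2.resize(i[170:300,220:340],None,fx=4.5,fy=4.5,interpolation=cv2.INTER_CUBIC))
E
```

```text
[0.57074742 0.21870509 0.10913595]
```

View pics/c4.png

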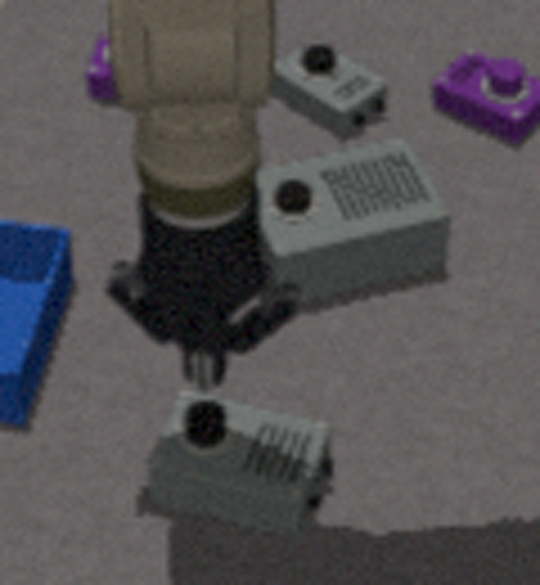

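Fingertips line up with the medium key (crop 205,425), and the small and large keys are both low in their collars. I press the medium key.

Emit:
drive_tool --series '[[[0,0,0.1,0,0,0],[0,0,0.08,0,0,0],[0,0,0.05,0,0,0],[0,0,0.02,0,0,0],[0,0,0.01,0,0,0],[0,0,0.01,0,0,0],[0,0,0.01,0,0,0],[0,0,0.01,0,0,0],[0,0,0.01,0,0,0],[0,0,0.01,0,0,0],[0,0,0.01,0,0,0],[0,0,0.01,0,0,0],[0,0,0.01,0,0,0],[0,0,0.01,0,0,0],[0,0,0.01,0,0,0],[0,0,0.01,0,0,0],[0,0,0,0,0,0],[0,0,0,0,0,0]]]'

```text
clock: 17.73
tcp_pos: [0.5718, 0.2189, 0.0662]
orientation: [0.0, 0.707, 0.707, 0.0]
wrist_force: [-0.6, 0.6, 5.6]
finger_gap: 0.0003
grip_force: 2.7
```

A bit more to reach about 8 N, then retreat upward.

Emit:
drive_tool --series '[[[0,0,0.01,0,0,0],[0,0,0.005,0,0,0],[0,0,0,0,0,0],[0,0,0,0,0,0]]]'

```text
clock: 18.23
tcp_pos: [0.5718, 0.2189, 0.0649]
orientation: [0.0, 0.707, 0.707, 0.0]
wrist_force: [-1.2, -0.8, 8.4]
finger_gap: -0.0003
grip_force: 4.0
```

Emit:
drive_tool --series '[[[0,0,-0.08,0,0,0],[0,0,-0.2,0,0,0],[0,0,-0.25,0,0,0],[0,0,-0.25,0,0,0],[0,0,-0.25,0,0,0],[0,0,-0.2,0,0,0],[0,0,0,0,0,0],[0,0,0,0,0,0],[0,0,0,0,0,0]]]'

```text
clock: 19.35
tcp_pos: [0.5707, 0.2186, 0.2099]
orientation: [-0.001, 0.707, 0.707, -0.001]
wrist_force: [-0.9, 0.5, -0.6]
finger_gap: 0.0003
grip_force: 0.0
```

```bash
python3 - <<'E'
from h import *
i=viewer.read_camera("side")[:,:,::-1]
cv2.imwrite("pics/c5.png",cv2.resize(i[170:300,220:340],None,fx=4.5,fy=4.5,interpolation=cv2.INTER_CUBIC))
E
```

```text
(no output)
```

View pics/c5.png

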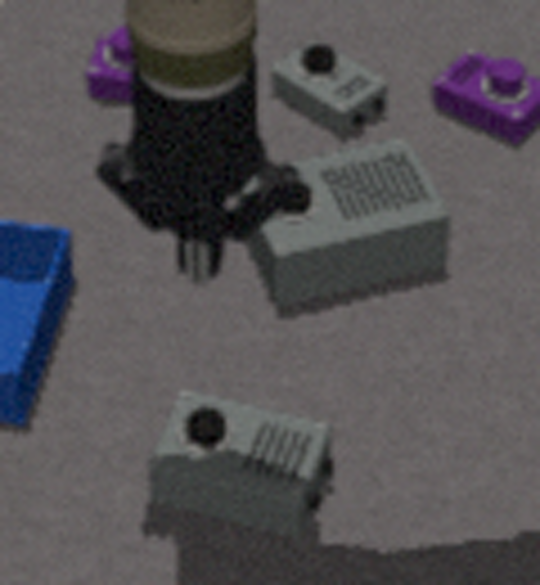

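All three keys sit low (medium at crop 205,428), the boxes have not moved, and the arm is clear.

```bash
python3 -c "
from workcell import order
print(order.hand_in())"
```

```text
the job is handed in; nothing more can be done
None
```

I pressed all three grey keys in order (large, small, medium), each to about 8 N, which is past the 6 N that has them home, then handed the job in clear of everything at about 19 s; no verdict came back.

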